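# Bring the spout jar to the front of the spice carousel

### The job

On the spice carousel, first twist the jar with the fin and pouring spout where it stands until its spout points straight outward, away from the carousel's middle. Then turn the carousel by the bar knob in its middle, either way, until that jar stands at the front, in line with the pointed tongue of the stand, and finish while still gripping the knob, holding the carousel still. Leave the other jars on the carousel untouched and do not shift the tins or the shaker standing nearby.

Things in the scene. Friction and masses are not known exactly. Their poses are not given: they have to be found in the camera images.
- carousel: fixed pale wooden stand of the spice carousel: a disc 200 mm across and 12 mm high on the worktop, with a flat tongue 26 mm wide whose point lies 155 mm from the centre and marks the FRONT. Origin: centre of the underside, on the carousel's axis. Axes: the tongue lies along its -x axis, z is up. Its position and yaw vary (the tongue points roughly toward the robot).
- front_mark (a point): point on top of the tongue, 150 mm from the carousel's axis, near its point (height 10 mm)
- turntable (a joint): turn of the pale wooden turntable (240 mm across, top at 26 mm, thin wire rail round it up to 44 mm) about its upright axis, rad, counter-clockwise from above positive, turns endlessly. 0 (or any whole turn) = the spout jar stands at the front, in line with the tongue. Stays where it is left, light friction (0.08 N m). Four cups sit 85 mm from the axis, every 90 degrees: one with the spout jar, three with plain jars.
- knob_grip (a point): point to grip on the bar knob at the top of the middle post, on the carousel's axis, height 157 mm. The knob is an upright dark wooden bar 50 mm long, 14 mm thick, from 136 to 168 mm height, fixed to the turntable: pinch it from above across its thickness and twist. Axes turn with the turntable: -x points to the spout jar, the bar's length lies along x, its thickness along y, z up.
- knob: the bar knob itself, a fixed part of the turntable; origin on the carousel's axis at worktop height, axes as those of knob_grip
- spout_jar (a joint): turn of the spout jar about its own upright axis relative to the turntable, rad, counter-clockwise from above positive, turns endlessly. 0 (or any whole turn) = spout points straight outward from the carousel's axis. The jar is clipped into a swivel cup: it turns on the spot with light friction (0.04 N m), stays where it is left and cannot be lifted out.
- fin_grip (a point): point to grip on the spout jar's fin, on the jar's own axis, height 149 mm, 85 mm from the carousel's axis. The jar is the short squarish one (42 mm wide, cap top at 126 mm height, 10 mm lower than the plain jars); on its cap stands an upright grey fin 30 mm long, 14 mm thick, from 126 to 158 mm height: pinch it from above across its thickness and twist. Axes turn with the jar: the spout points along -x, the fin's length lies along x, its thickness along y, z up.
- spout_tip (a point): end of the pouring spout, a grey nose 10 mm wide and 8 mm high at the foot of the fin, sticking out 32 mm from the jar's axis; height of this point 130 mm
- plain_jar_1: one of the three plain round spice jars (45 mm across, cap top at 136 mm height) fixed in cups of the turntable, 90 degrees counter-clockwise from the spout jar as seen from above; origin: centre of its underside, on the cup. Not to be touched.
- plain_jar_2: one of the three plain round spice jars (45 mm across, cap top at 136 mm height) fixed in cups of the turntable, opposite the spout jar as seen from above; origin: centre of its underside, on the cup. Not to be touched.
- plain_jar_3: one of the three plain round spice jars (45 mm across, cap top at 136 mm height) fixed in cups of the turntable, 90 degrees clockwise from the spout jar as seen from above; origin: centre of its underside, on the cup. Not to be touched.
- tin_low: low wide tin, 75 mm across, 58 mm high, standing to the right of the carousel; origin: centre of its underside. Leave alone.
- tin_tall: narrow tin, 57 mm across, 72 mm high, standing behind the carousel; origin: centre of its underside. Leave alone.
- shaker: salt shaker with a domed top, 44 mm across, 90 mm high, standing behind the carousel to the left; origin: centre of its underside. Leave alone.

How it is judged (in metres and radians):
On the way, in this order (a step that is already met when the one before it is completed fails the run):
1. the spout points straight outward (within 11 degrees) while the jar is still well away from the front (angle between the x axis of fin_grip and the x axis of knob_grip, either way round below 0.2 rad and x of spout_tip in the frame of knob_grip below -0.1 m and (y of fin_grip in the frame of carousel above 0.05 m or y of fin_grip in the frame of carousel below -0.05 m or x of fin_grip in the frame of carousel above 0 m)), for 0.2 s.
2. with the fingers on the knob, the spout jar stands at the front, its axis within 13 mm of the line along the tongue (y of fin_grip in the frame of carousel between -0.013 and 0.013 m and x of fin_grip in the frame of carousel below -0.05 m and contact force between the fingers and knob above 2 N), for 0.2 s.
At the end, for the whole second after the job is handed in: the spout jar's axis is within 13 mm of the line along the tongue, at the front; its spout still points outward from the carousel's axis within 14 degrees; the fingers press on the knob with more than 2 N and the turntable is still (under 0.05 rad/s) (all of step 2 and angle between the x axis of fin_grip and the x axis of knob_grip, either way round below 0.24 rad and x of spout_tip in the frame of knob_grip below -0.1 m and velocity of joint turntable between -0.05 and 0.05 rad/s); the arm keeps its last pose, push and grip.
It fails at once if the robot pushes a plain jar with more than 3 N (contact force between any of the arm, the fingers and plain_jar_1 above 3 N or contact force between any of the arm, the fingers and plain_jar_2 above 3 N or contact force between any of the arm, the fingers and plain_jar_3 above 3 N).
It fails at once if a tin or the shaker is moved more than 20 mm (distance of any of tin_low, tin_tall, shaker from where it was at the start of the episode above 0.02 m).
It also fails if it takes over 51 s, if anything falls off the work surface, if the arm or the gripper's body presses on something with over 40 N, if the wrist force passes 120 N, or if a joint passes its speed limit or range.

### The arm

A 7-joint arm with a two-finger parallel gripper is mounted at the origin on a cart in front of the work surface, level with it; the furniture and walls round the work are solid. World frame = base frame: x ahead of the robot, y to its left, z up, the work surface at z = 0. Lengths are in m, angles in degrees, forces in N, time in s.
With the tool pointing down it reaches from about 0.425 to 0.875 m from the base axis. Payload 4.7 kg.
Tool frame: the origin (TCP) lies at the very end of the fingers, on their centre line; the grasp point (between the pads) lies 19 mm behind it (env.grasp_offset is the distance from the TCP to the grasp point, in m); z points along the fingers, y is the line along which they close (so a half turn about z gives the same grasp; the last joint's range is limited). The gripper opens to 87 mm and grips with 3 to 60 N. Pads are 19 mm wide; open, the fingers measure 117 mm over their backs; the gripper's body (75 mm by 190 mm) begins 51 mm behind the grasp point.
Start: joints at [73.86, 18.392, -4.016, 83.108, 1.295, 78.541, -3.26], TCP at [0.189, -0.622, 0.195] pointing down, gripper open.
Joint ranges: [-163.93, 163.93], [-17.29, 119.83], [-79.2, 71.16], [3.27, 140.29], [-89.18, 269.18], [5.43, 117.66], [-154.24, 154.24]. Speed limits (degrees/s): [147.25, 147.25, 180, 180, 180, 180, 180].

### API

Orientations are given as [roll, pitch, yaw] about the fixed x, y, z axes, in that order (R = Rz(yaw) Ry(pitch) Rx(roll)).
In Python, from cell import env gives the robot as it stands. The module is installed in compiled form; this text tells all that it offers.
- The arm moves only by the tool drive_tool, never from a script. Its argument "moves" is one flat list of numbers, 5 for each row, row after row: the shift along the tool's x, y, z in units of 40 mm (1.0 is 40 mm), then the turn about the tool's z in units of 10 degrees (1.0 is 10 degrees), then the finger opening in mm, from 0 to 87. A call has 1 to 5 rows; each row is the pose to reach, as a shift and turn from the pose commanded when the call began, along the tool's axes at that moment; what a row does not reach only later rows make up. A row lasts 1/8 s, in which the tool goes at most 62.5 mm and 10.7 degrees, less where a joint would pass 70% of its speed; a pose out of reach is approached as far as the arm can. A call with a gripper value outside its range is refused whole. The fingers move at their own pace and stop on an object; "squeeze" is the grip in N (left out, the last holds). Time passes only in rows, so rows that repeat a pose let the fingers close. It gives the time, the measured TCP pose, the force, the opening and the grip force at its end, in the units of the state.
- env.get_obs(): the state, without advancing time (a new reading comes with each control period).
- env.read_camera(name): name is "side" or "top" or "wrist"; returns (picture, depth): 480x640x3 uint8, red, green, blue; 480x640 float32, m along the optical axis (not along the pixel's ray), 0 where there is no reading.
- env.camera_model(name): a dict with "K" (3x3 intrinsics, pixels), "rvec" (rotation vector, rad) and "tvec" (3), from world to camera coordinates, as OpenCV has them; the wrist camera has in their place "tool_from_camera" (4x4, takes a point from camera to tool coordinates, whose origin is the TCP and whose axes are the flange's). Camera axes: x right, y down, z forward; pixel columns grow to the right and rows downward; lengths in m; the calibration is good to about 2 mm. A picture is of the moment at which its call begins: read the wrist's pose just before it. camera_model takes no time and is no camera call.
- env.sign_off(): hands the job in; it is judged then, once.
The state is a dict: "time_s": time; "qpos": joint angles; "joint_velocities": joint speeds; "effort": joint torques, N m; "tool_pos": TCP position; "tool_rot": TCP orientation; "force": force on the tool from outside, world axes, zero at the start; "wrist_torque": the same for the moment, N m; "grip_width": finger opening in m; "grasp_force": force on a finger pad.
Only numpy, scipy, OpenCV 4.12 (cv2) and the standard library are available. Lean on these libraries where they do the work, as an engineer would, in place of code of your own. Each camera call takes 0.05 s, during which the arm holds its last target. There are 200 camera calls.

## Working session

There is one attempt and no reset: what is moved stays moved. The work goes in short steps, Python scripts to look and compute and a tool call to move; the robot and the scene stay as the last step left them, time stands still between calls to the robot, and variables do not carry over. Pictures are saved under pics/ and viewed, at most 10 in all, crops included, and the job is handed in when it is done.

Besides the shell and the picture viewer there is one more tool, called after ">>>" as name(argument=value, ...), one argument or row to a line, values as JSON. drive_tool: Moves the arm, as the interface text tells. Its arguments: {"type":"object","properties":{"moves":{"type":"array","items":{"type":"number"}},"squeeze":{"type":"number"}},"required":["moves"]}

```bash
mkdir -p pics
cat > h.py <<'E'
import numpy as np, cv2
from cell import env
def cam(n):
    m=env.camera_model(n); R=cv2.Rodrigues(np.array(m["rvec"],float))[0]; return np.array(m["K"]),R,np.array(m["tvec"],float).ravel()
def cloud(n,d):
    K,R,t=cam(n); v,u=np.mgrid[:480,:640]
    P=np.stack([(u-K[0,2])/K[0,0]*d,(v-K[1,2])/K[1,1]*d,d],-1)
    return (P-t)@R
def show(n,f):
    p,d=env.read_camera(n); cv2.imwrite(f"pics/{f}.png",p[:,:,::-1]); np.save(f"{f}.npy",d); return p,d
E
python3 - <<'E'
from h import *
o=env.get_obs(); print(o["time_s"],o["tool_pos"],o["tool_rot"])
for n in("top","side"):
    p,d=show(n,n+"0"); K,R,t=cam(n); print(n,(-R.T@t).round(3),R[2].round(2),(d>0).mean())
E
```

```text
0.0 [ 0.18925872 -0.62119651  0.19345422] [-1.79889993e+02  4.84864731e-03  1.69486203e+01]
top [ 0.395 -0.213  1.394] [ 0.08  0.01 -1.  ] 0.99578125
side [0.549 0.54  0.822] [-0.04 -0.74 -0.67] 0.995859375
```

View pics/top0.png

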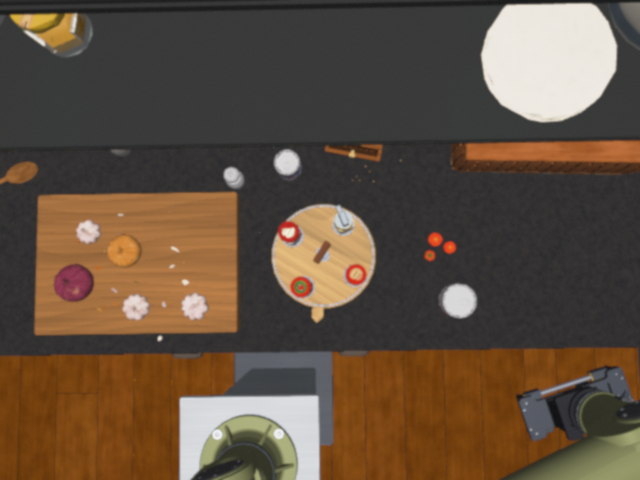

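View pics/side0.png

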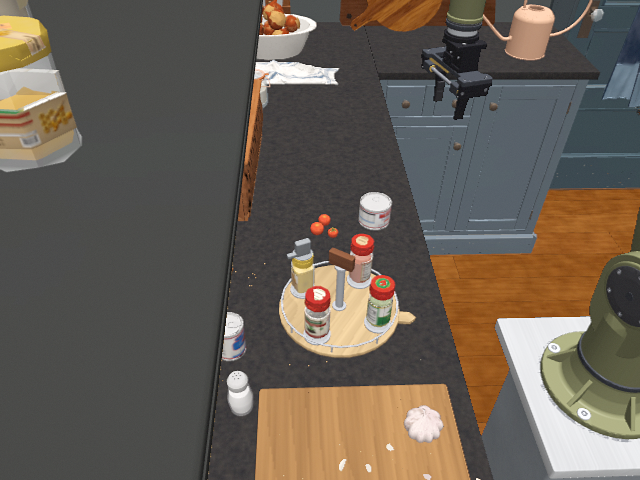

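The top view shows the carousel centred near (323,255), the tongue tip at (317,318), the spout jar at (343,220) at the back right, and the knob bar at (323,252). The side view shows the spout jar at (303,270), with its spout towards the left at (292,257). An overhead cabinet hangs behind the carousel.

Run:
```python
from h import *
for n in("top","side"):
    d=np.load(n+"0.npy"); P=cloud(n,d); p=cv2.imread(f"pics/{n}0.png")
    if n=="top":
        X=P[200:312,265:385].reshape(-1,3)
    else: X=P[225:360,270:420].reshape(-1,3)
    for lo,hi in((.02,.032),(.128,.14),(.14,.156),(.156,.175)):
        s=X[(X[:,2]>lo)&(X[:,2]<hi)]
        print(n,lo,len(s),s.mean(0).round(3) if len(s) else'')
        if lo>.13 and len(s):
            # cluster
            left=s.copy()
            while len(left):
                m=np.linalg.norm(left[:,:2]-left[len(left)//2,:2],axis=1)<.045
                c=left[m]; left=left[~m]
                if len(c)>8:
                    w,v=np.linalg.eigh(np.cov(c[:,:2].T)); print('  ',len(c),c.mean(0).round(4),np.sqrt(w).round(4),np.degrees(np.arctan2(v[1,1],v[0,1])).round(1))
        if lo==.02:
            (c,sz,a)=cv2.minAreaRect(s[:,:2].astype(np.float32)); print('disc',c,sz)
    print('cab',P[[20,60,100,140],[300]*4].round(3) if n=='top' else P[[100,300,400],[100]*3].round(3), P[318,317],P[310:324:3,317].round(3))
t=cv2.imread("pics/top0.png")[195:325,260:390]; s=cv2.imread("pics/side0.png")[225:355,270:420]
a=cv2.resize(t,(520,520),interpolation=3)
cv2.imwrite("pics/c1.png",a)
```

```text
top 0.02 5865 [ 0.467 -0.177  0.026]
disc (0.46960872411727905, -0.17564915120601654) (0.23541885614395142, 0.2352873682975769)
top 0.128 1092 [ 0.457 -0.167  0.136]
top 0.14 121 [ 0.479 -0.181  0.145]
   18 [ 0.468  -0.1814  0.1458] [0.006  0.0124] 149.1
   25 [ 0.517  -0.1052  0.1413] [0.0091 0.0116] 171.6
   22 [ 0.4257 -0.2457  0.1408] [0.0076 0.0132] -149.0
   35 [ 0.5383 -0.2227  0.1522] [0.0048 0.0096] -160.0
   19 [ 0.3951 -0.1329  0.1413] [0.0085 0.0101] 132.3
top 0.156 232 [ 0.491 -0.19   0.165]
   164 [ 0.4698 -0.1761  0.1674] [0.0041 0.0142] 147.0
   68 [ 0.5413 -0.2222  0.1589] [0.0037 0.0082] -154.7
cab [[ 0.766 -0.164  0.596]
 [ 0.711 -0.163  0.592]
 [ 0.653 -0.163  0.595]
 [ 0.597 -0.162  0.595]] [ 0.32652304 -0.15951731  0.00776167] [[ 0.345 -0.16   0.01 ]
 [ 0.338 -0.16   0.009]
 [ 0.331 -0.16   0.015]
 [ 0.324 -0.16   0.013]
 [ 0.317 -0.159 -0.001]]
side 0.02 4788 [ 0.476 -0.153  0.025]
disc (0.4522092640399933, -0.23378875851631165) (0.36239734292030334, 0.23739595711231232)
side 0.128 1310 [ 0.46  -0.156  0.134]
side 0.14 296 [ 0.5   -0.19   0.149]
   168 [ 0.4694 -0.169   0.1479] [0.0024 0.0149] 150.6
   128 [ 0.5411 -0.2176  0.1494] [0.0034 0.0096] -165.1
side 0.156 283 [ 0.482 -0.181  0.163]
   236 [ 0.4699 -0.1725  0.1639] [0.0042 0.0145] 146.9
   47 [ 0.5402 -0.2217  0.1572] [0.0041 0.0079] -150.5
cab [[0.726 0.078 0.593]
 [0.662 0.327 0.594]
 [0.646 0.392 0.592]] [ 0.51682319 -0.08313971  0.09696671] [[ 0.517 -0.082  0.119]
 [ 0.517 -0.085  0.108]
 [ 0.517 -0.085  0.1  ]
 [ 0.517 -0.083  0.095]
 [ 0.517 -0.082  0.088]]
```

View pics/c1.png

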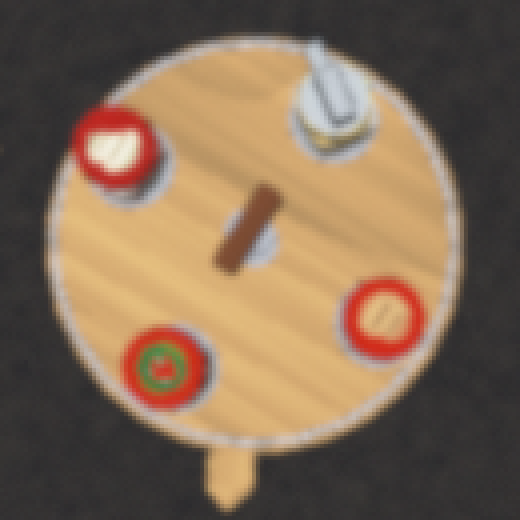

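>>> drive_tool(
  moves=[1.13,-0.7,-0.28,0,60,2.26,-1.4,-0.56,0,60,3.39,-2.1,-0.84,0,60,4.52,-2.8,-1.12,0,60,5.65,-3.5,-1.4,0,60],
  squeeze=20,
)

```text
time_s: 0.72
tool_pos: [0.3656, -0.4204, 0.2505]
tool_rot: [-180.0, 0.0, 16.9]
force: [-0.1, 0.3, 0.7]
grip_width: 0.0608
grasp_force: 0.0
```

>>> drive_tool(
  moves=[1.13,-0.7,0,0,60,2.26,-1.4,0,0,60,3.39,-2.1,0,0,60,4.52,-2.8,0,0,60,5.65,-3.5,0,0,60],
)

```text
time_s: 1.35
tool_pos: [0.5408, -0.2209, 0.2502]
tool_rot: [-180.0, 0.0, 16.9]
force: [0.9, -1.2, 0.5]
grip_width: 0.06
grasp_force: 0.0
```

>>> drive_tool(
  moves=[0,0,0,0,60,0,0,0,0,60],
)

```text
time_s: 1.6
tool_pos: [0.5397, -0.2226, 0.25]
tool_rot: [-180.0, 0.1, 17.0]
force: [0.3, -0.6, -0.4]
grip_width: 0.0599
grasp_force: 0.0
```

```bash
cat >> h.py <<'E'
from scipy.spatial.transform import Rotation as Ro
def wcloud():
    o=env.get_obs(); p,d=env.read_camera("wrist"); m=env.camera_model("wrist"); K=np.array(m["K"]); T=np.array(m["tool_from_camera"])
    v,u=np.mgrid[:480,:640]; P=np.stack([(u-K[0,2])/K[0,0]*d,(v-K[1,2])/K[1,1]*d,d],-1)
    P=P@T[:3,:3].T+T[:3,3]
    P=P@Ro.from_euler('xyz',o["tool_rot"],degrees=True).as_matrix().T+o["tool_pos"]; P[d<=0]=9
    return o,p,P
def axis(c):
    r=cv2.minAreaRect((c[:,:2]*1000).astype(np.float32)); w,v=np.linalg.eigh(np.cov(c[:,:2].T))
    return len(c),c.mean(0).round(4),[round(float(x),1) for x in (*r[0],*r[1],r[2])],np.degrees(np.arctan2(v[1,1],v[0,1])).round(1)
def near(P,x,y,r,lo,hi):
    X=P.reshape(-1,3); return X[(np.hypot(X[:,0]-x,X[:,1]-y)<r)&(X[:,2]>lo)&(X[:,2]<hi)]
E
python3 - <<'E'
from h import *
o,p,P=wcloud(); cv2.imwrite("pics/w1.png",p[:,:,::-1]); print(o["time_s"],o["tool_pos"],o["tool_rot"],o["qpos"].round(0) )
for a in((.541,-.222,.04,.152,.163),(.541,-.222,.04,.123,.137),(.47,-.176,.04,.16,.175)):
    c=near(P,*a); print(axis(c) if len(c)>5 else len(c))
E
```

```text
1.6 [ 0.53967423 -0.22264806  0.24998701] [-1.79999191e+02  8.07855227e-02  1.69516267e+01] [ 42.  11. -25.  87.   5.  83. -57.]
(661, array([ 0.5423, -0.2241,  0.158 ]), [541.4, -224.4, 30.3, 14.0, 22.9], np.float64(-156.9))
(1217, array([ 0.5475, -0.2223,  0.1293]), [544.1, -220.6, 48.4, 40.1, 55.0], np.float64(-148.4))
(196, array([ 0.4881, -0.1904,  0.1669]), [486.8, -191.4, 16.6, 8.7, 18.6], np.float64(-155.1))
```

View pics/w1.png

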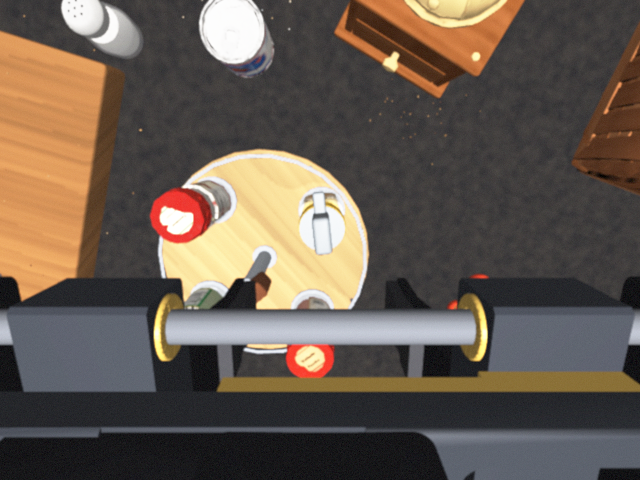

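The wrist view shows the fin at (322,222) with the spout nose at its top end (320,198), towards tool +x, so the spout points at about +23° world. The fin measures 30 x 14 mm with its top at z 0.158. It has to turn about -57°.

>>> drive_tool(
  moves=[0.02,0.03,0.9,0.6,50,0.02,0.03,1.8,0.6,40,0.02,0.03,2.5,0.6,40,0.02,0.03,2.95,0.6,40,0.02,0.03,2.95,0.6,40],
)

```text
time_s: 2.28
tool_pos: [0.54, -0.2239, 0.1314]
tool_rot: [-179.9, 0.1, 10.9]
force: [0.6, -0.2, 1.2]
grip_width: 0.0404
grasp_force: 0.0
```

>>> drive_tool(
  moves=[0,0,0,0,5,0,0,0,0,5,0,0,0,0,5,0,0,0,0,5,0,0,0,0,5],
  squeeze=20,
)

```text
time_s: 2.9
tool_pos: [0.5414, -0.2231, 0.1326]
tool_rot: [180.0, -0.0, 11.0]
force: [0.1, -0.2, 0.4]
grip_width: 0.0065
grasp_force: 0.0
```

Run:
```python
from h import *
o,p,P=wcloud(); cv2.imwrite("pics/w2.png",p[:,:,::-1]); print(o["tool_pos"],o["tool_rot"],o["grip_width"],o["grasp_force"])
c=near(P,.541,-.222,.04,.15,.163); print(axis(c) if len(c)>5 else len(c))
p,d=show("side","s2"); P=cloud("side",d); X=near(P,.541,-.222,.02,.12,.2);print(axis(X))
cv2.imwrite("pics/s2c.png",cv2.resize(cv2.imread("pics/s2.png")[150:360,230:440],(600,600),interpolation=2))
```

```text
[ 0.54135433 -0.22311006  0.13264154] [ 1.79989341e+02 -3.29198665e-03  1.09521375e+01] 0.006482083762270137 0.0
(957, array([ 0.5489, -0.2218,  0.1578]), [547.0, -220.6, 20.3, 21.3, 73.4], np.float64(-160.6))
(324, array([ 0.5404, -0.2145,  0.1363]), [540.9, -217.1, 29.2, 37.9, 80.9], np.float64(-167.5))
```

View pics/s2c.png

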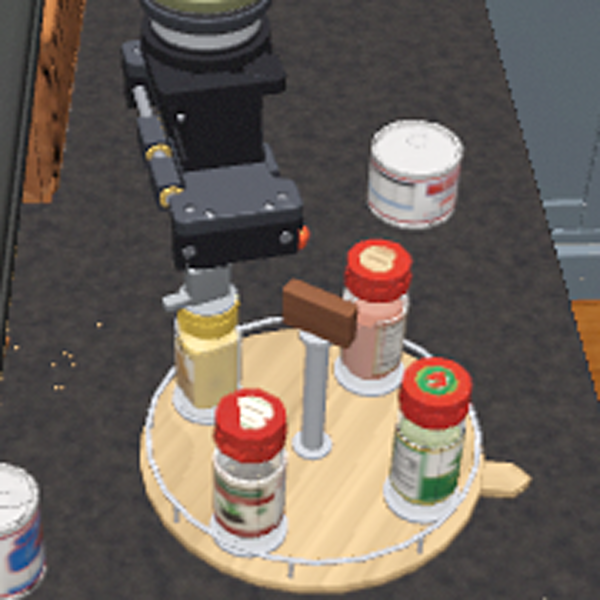

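View pics/w2.png

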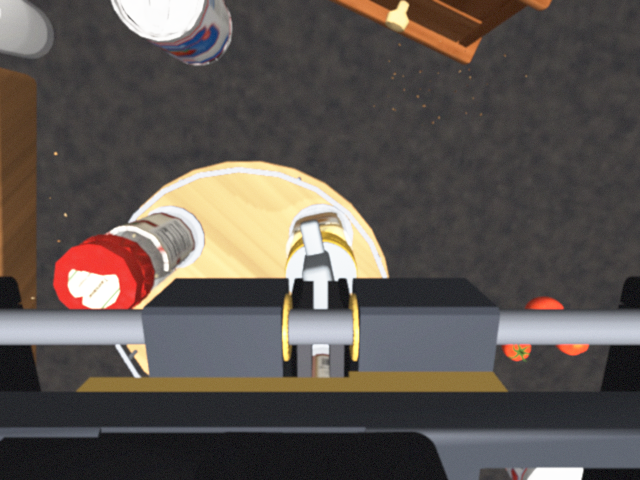

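The pictures show the fingers flanking the fin at (318,290) in the wrist view. The width reading of 6.5 mm with no grip force is odd for a 14 mm fin, so I'll close further and check.

>>> drive_tool(
  moves=[0,0,0,0,0,0,0,0,0,0,0,0,0,0,0],
  squeeze=25,
)

```text
time_s: 3.38
tool_pos: [0.5413, -0.2231, 0.1325]
tool_rot: [180.0, 0.0, 11.0]
force: [0.4, 0.4, -1.1]
grip_width: 0.0008
grasp_force: 0.0
```

Run:
```python
from h import *
o=env.get_obs(); print(o["grip_width"],o["grasp_force"],o["wrist_torque"],env.grasp_offset)
m=env.camera_model("wrist");T=np.array(m["tool_from_camera"]);print(T.round(3))
o,p,P=wcloud()
for r in range(230,340,10): print(r,[tuple((P[r,c]*1000).astype(int)) for c in (300,312,320,328,340)])
```

```text
0.0008047724589927636 0.0 [-0.02094835 -0.024845    0.02869287] 0.0187
[[ 0.001 -0.967 -0.253  0.069]
 [ 1.     0.001 -0.     0.001]
 [ 0.    -0.253  0.967 -0.191]
 [ 0.     0.     0.     1.   ]]
230 [(np.int64(556), np.int64(-207), np.int64(92)), (np.int64(567), np.int64(-214), np.int64(133)), (np.int64(567), np.int64(-218), np.int64(130)), (np.int64(561), np.int64(-224), np.int64(100)), (np.int64(562), np.int64(-232), np.int64(98))]
240 [(np.int64(555), np.int64(-209), np.int64(111)), (np.int64(562), np.int64(-215), np.int64(134)), (np.int64(562), np.int64(-219), np.int64(132)), (np.int64(561), np.int64(-224), np.int64(125)), (np.int64(560), np.int64(-231), np.int64(114))]
250 [(np.int64(553), np.int64(-210), np.int64(126)), (np.int64(556), np.int64(-216), np.int64(133)), (np.int64(557), np.int64(-220), np.int64(134)), (np.int64(557), np.int64(-225), np.int64(128)), (np.int64(557), np.int64(-231), np.int64(126))]
260 [(np.int64(548), np.int64(-211), np.int64(127)), (np.int64(554), np.int64(-217), np.int64(143)), (np.int64(556), np.int64(-220), np.int64(147)), (np.int64(556), np.int
[... 1088 characters left out ...]
), np.int64(248)), (np.int64(572), np.int64(-215), np.int64(243)), (np.int64(573), np.int64(-217), np.int64(243)), (np.int64(573), np.int64(-219), np.int64(243)), (np.int64(576), np.int64(-221), np.int64(249))]
320 [(np.int64(573), np.int64(-213), np.int64(250)), (np.int64(572), np.int64(-216), np.int64(247)), (np.int64(572), np.int64(-217), np.int64(247)), (np.int64(572), np.int64(-219), np.int64(245)), (np.int64(574), np.int64(-221), np.int64(250))]
330 [(np.int64(571), np.int64(-213), np.int64(251)), (np.int64(570), np.int64(-216), np.int64(249)), (np.int64(570), np.int64(-218), np.int64(248)), (np.int64(570), np.int64(-219), np.int64(247)), (np.int64(573), np.int64(-221), np.int64(251))]
```

The depth puts the closed fingertips at about z 0.16, just above the fin top and some 28 mm above the reported TCP. They closed over the fin without gripping it. I also turned the wrong way, since a positive turn reduces yaw. I'll fix the yaw, open, and measure the real tip height.

>>> drive_tool(
  moves=[0,0,0,-0.6,34,0,0,0,-1.2,34,0,0,0,-1.2,34,0,0,0,-1.2,34,0,0,0,-1.2,34],
)

```text
time_s: 4.05
tool_pos: [0.5413, -0.2231, 0.1325]
tool_rot: [180.0, 0.0, 22.9]
force: [-1.6, 0.4, 0.1]
grip_width: 0.033
grasp_force: 0.0
```

```bash
cat > tip.py <<'E'
from h import *
o,p,P=wcloud(); R=Ro.from_euler('xyz',o["tool_rot"],degrees=True).as_matrix()
print(o["time_s"],o["tool_pos"],o["tool_rot"],o["grip_width"])
T=(P-o["tool_pos"])@R
print("obs tool-frame finger pts")
m=(np.abs(T[...,0])<.014)&(np.abs(T[...,1])<.06)&(T[...,2]<-.0)&(T[...,2]>-.08)
for s in(-1,1):
    q=T[m&(T[...,1]*s>0.010)]*1000; q=q[np.argsort(-q[:,2])]; print(len(q)); print(q[:200:20].round(0).tolist())
c=near(P,.541,-.223,.025,.150,.1605); print("fin",axis(c) if len(c)>5 else len(c))
E
python3 tip.py
```

```text
4.05 [ 0.54127158 -0.22314866  0.13253689] [1.79995822e+02 7.56348176e-03 2.28923442e+01] 0.03300881369080503
obs tool-frame finger pts
1473
[[9.0, -17.0, -28.0], [-2.0, -16.0, -29.0], [10.0, -24.0, -30.0], [-1.0, -15.0, -31.0], [10.0, -21.0, -32.0], [11.0, -24.0, -33.0], [11.0, -24.0, -34.0], [9.0, -19.0, -35.0], [10.0, -21.0, -36.0], [10.0, -20.0, -37.0]]
1462
[[3.0, 17.0, -28.0], [11.0, 23.0, -29.0], [9.0, 22.0, -30.0], [9.0, 18.0, -31.0], [9.0, 19.0, -32.0], [10.0, 21.0, -33.0], [9.0, 19.0, -34.0], [9.0, 18.0, -35.0], [10.0, 26.0, -36.0], [11.0, 24.0, -37.0]]
fin (1317, array([ 0.5467, -0.2221,  0.1577]), [548.3, -229.0, 21.7, 27.5, 22.9], np.float64(-157.6))
```

Both fingertips sit 28 mm behind the reported TCP at any opening, which explains the miss. I'll go 24 mm lower and close.

>>> drive_tool(
  moves=[0,0.02,0.3,0,34,0,0.02,0.6,0,34,0,0.02,0.6,0,10,0,0.02,0.6,0,10,0,0.02,0.6,0,10],
  squeeze=20,
)

```text
time_s: 4.72
tool_pos: [0.5416, -0.2235, 0.1088]
tool_rot: [-180.0, 0.0, 23.0]
force: [-1.1, 0.2, 1.6]
grip_width: 0.0142
grasp_force: 20.0
```

>>> drive_tool(
  moves=[0,0,0,0,5,0,0,0,0,5],
)

```text
time_s: 4.97
tool_pos: [0.5416, -0.2235, 0.1088]
tool_rot: [-180.0, -0.0, 23.0]
force: [-2.1, 2.1, 2.5]
grip_width: 0.014
grasp_force: 20.0
```

Gripped at 14.0 mm. Now the twist, about 56.5° clockwise (positive turn).

>>> drive_tool(
  moves=[0,0,0,0.9,5,0,0,0,1.8,5,0,0,0,2.7,5,0,0,0,3.6,5,0,0,0,4.5,5],
)

```text
time_s: 5.6
tool_pos: [0.5416, -0.2236, 0.1088]
tool_rot: [180.0, 0.0, -22.3]
force: [0.0, 0.6, 1.3]
grip_width: 0.0138
grasp_force: 20.0
```

>>> drive_tool(
  moves=[0,0,0,0.6,5,0,0,0,1.15,5,0,0,0,1.15,5,0,0,0,1.15,5],
)

```text
time_s: 6.1
tool_pos: [0.5416, -0.2237, 0.1088]
tool_rot: [180.0, 0.0, -33.5]
force: [-1.8, 2.8, 3.1]
grip_width: 0.0142
grasp_force: 20.0
```

```bash
cat > chk.py <<'E'
from h import *
import sys
o=env.get_obs(); print(o["time_s"],o["tool_pos"].round(4),o["tool_rot"].round(1),o["qpos"].round(0),o["grasp_force"])
for n in("top","side"):
    P=cloud(n,env.read_camera(n)[1])
    print(n,"knob",axis(near(P,.47,-.176,.035,.16,.175)))
    if len(sys.argv)>1: print(" fin",axis(near(P,.541,-.222,.03,.15,.163)),axis(near(P,.541,-.222,.045,.127,.14)))
E
python3 chk.py
```

```text
6.1 [ 0.5416 -0.2237  0.1088] [180.    0.  -33.5] [  36.   15.  -19.   98.    5.   68. -108.] 19.994754195213318
top knob (0, array([nan, nan, nan]), [0.0, 0.0, 0.0, 0.0, 0.0], np.float64(nan))
side knob (188, array([ 0.4697, -0.1734,  0.1654]), [468.9, -175.1, 17.1, 49.7, 58.6], np.float64(146.8))
  avg = a.mean(axis, **keepdims_kw)
  ret = um.true_divide(
h.py:19: RuntimeWarning: Degrees of freedom <= 0 for slice
  r=cv2.minAreaRect((c[:,:2]*1000).astype(np.float32)); w,v=np.linalg.eigh(np.cov(c[:,:2].T))
  c *= np.true_divide(1, fact)
  c *= np.true_divide(1, fact)
h.py:20: RuntimeWarning: Mean of empty slice.
  return len(c),c.mean(0).round(4),[round(float(x),1) for x in (*r[0],*r[1],r[2])],np.degrees(np.arctan2(v[1,1],v[0,1])).round(1)
```

>>> drive_tool(
  moves=[0,0,0,0,34,0,0,0,0,34,0,0,0,0,34,0,0,-1,0,34,0,0,-2.2,0,34],
)

```text
time_s: 6.82
tool_pos: [0.5384, -0.2245, 0.1944]
tool_rot: [179.8, 0.4, -33.6]
force: [-0.1, -0.7, 0.4]
grip_width: 0.0339
grasp_force: 0.0
```

>>> drive_tool(
  moves=[-0.4,0,0,-1,34,-0.9,0,0,-2,34,-1.5,0,0,-3,34,-2.16,0,0,-4,34,-2.16,0,0,-5,34],
)

```text
time_s: 7.45
tool_pos: [0.4686, -0.1753, 0.1968]
tool_rot: [179.9, 0.0, 16.8]
force: [-0.4, 0.4, -0.7]
grip_width: 0.0341
grasp_force: 0.0
```

>>> drive_tool(
  moves=[0,0,0,-1,40,0,0,0,-2,40,0,0,0,-3,40,0,0,0,-4,40,0,0,0,-5,40],
)

```text
time_s: 8.07
tool_pos: [0.4697, -0.1762, 0.1965]
tool_rot: [180.0, 0.0, 66.8]
force: [0.5, 0.1, -0.1]
grip_width: 0.0401
grasp_force: 0.0
```

>>> drive_tool(
  moves=[0,0,0,-1,40,0,0,0,-2,40,0,0,0,-3,40,0,0,0,-4,40,0,0,0,-5,40],
)

```text
time_s: 8.7
tool_pos: [0.4697, -0.1762, 0.1965]
tool_rot: [180.0, 0.0, 116.8]
force: [0.0, 0.1, 0.6]
grip_width: 0.0399
grasp_force: 0.0
```

>>> drive_tool(
  moves=[0,0,0,-1,40,0,0,0,-2,40,0,0,0,-3,40,0,0,0,-3,40,0,0,0,-3,40],
)

```text
time_s: 9.32
tool_pos: [0.4697, -0.1761, 0.1965]
tool_rot: [-180.0, 0.0, 146.3]
force: [0.6, -0.6, 0.6]
grip_width: 0.04
grasp_force: 0.0
```

```bash
python3 chk.py 1 2>/dev/null
python3 - <<'E'
from h import *
o,p,P=wcloud(); cv2.imwrite("pics/w3.png",p[:,:,::-1])
p,d=show("top","t3"); p2,d=show("side","s3")
a=cv2.resize(p[195:325,260:390],(400,400)); b=cv2.resize(p2[200:360,260:420],(400,400)); cv2.imwrite("pics/m3.png",np.hstack([a,b])[:,:,::-1])
E
```

```text
9.325 [ 0.4697 -0.1761  0.1965] [-180.     0.   146.3] [ 41.   1. -24. 103.   1.  76.  73.] 0.0
top knob (0, array([nan, nan, nan]), [0.0, 0.0, 0.0, 0.0, 0.0], np.float64(nan))
 fin (1, array([ 0.5487, -0.235 ,  0.1553]), [548.7, -235.0, 0.0, 0.0, 0.0], np.float64(nan)) (35, array([ 0.5555, -0.238 ,  0.1328]), [548.5, -236.4, 10.7, 40.5, 89.0], np.float64(-178.0))
side knob (191, array([ 0.4697, -0.1731,  0.1655]), [469.0, -175.0, 15.8, 49.3, 58.2], np.float64(146.8))
 fin (102, array([ 0.5398, -0.2202,  0.1553]), [539.7, -221.2, 14.8, 28.9, 54.8], np.float64(148.7)) (139, array([ 0.5456, -0.2198,  0.1321]), [548.4, -219.6, 25.7, 50.6, 58.0], np.float64(144.7))
```

View pics/m3.png

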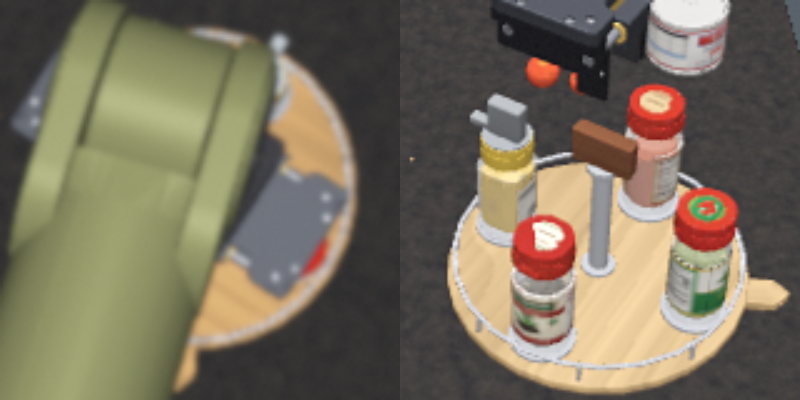

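Left is the top crop, mostly hidden by the arm. Right is the side view: the fin and spout, at about (505,110), now lie along the knob bar's line with the spout outward, and the knob is at (605,150). The fin measures about 147° and the bar 146.8°. Next I grip the knob and fit the tongue direction.

>>> drive_tool(
  moves=[0,0,0.7,0,40,0,0,1.4,0,40,0,0,2.05,0,40,0,0,2.05,0,10,0,0,2.05,0,10],
  squeeze=30,
)

```text
time_s: 10.2
tool_pos: [0.4703, -0.1763, 0.1156]
tool_rot: [180.0, 0.1, 146.4]
force: [0.0, 0.5, -0.1]
grip_width: 0.0275
grasp_force: 0.0
```

>>> drive_tool(
  moves=[0,0,0,0,5,0,0,0,0,5,0,0,0,0,5],
)

```text
time_s: 10.58
tool_pos: [0.4704, -0.1765, 0.1158]
tool_rot: [180.0, 0.1, 146.4]
force: [-0.7, -0.9, 5.7]
grip_width: 0.0137
grasp_force: 30.0
```

```bash
python3 - <<'E'
from h import *
for n,c0,w in(("top",(.4697,-.1758),None),("side",(.4697,-.175),None)):
    im=cv2.imread(f"pics/{n}0.png").astype(int); P=cloud(n,np.load(n+"0.npy"))
    K,R,t=cam(n); C=-R.T@t
    D=P-C; Q=C+D*((.011-C[2])/D[...,2])[...,None]   # rays cut at tongue top
    r=np.hypot(Q[...,0]-c0[0],Q[...,1]-c0[1])
    m=(r>.128)&(r<.16)&(Q[...,0]<.37)&(im[...,2]-im[...,0]>50)&(abs(Q[...,1]+.165)<.04)
    q=Q[m]; c=q.mean(0); print(n,m.sum(),c.round(4),q[:,:2].min(0),q[:,:2].max(0),np.degrees(np.arctan2(c[1]-c0[1],c[0]-c0[0])).round(1))
E
python3 chk.py 2>/dev/null
```

```text
top 109 [ 0.3323 -0.1591  0.011 ] [ 0.31758076 -0.17365329] [ 0.34289865 -0.14587197] 173.1
side 126 [ 0.333  -0.1531  0.011 ] [ 0.31793434 -0.17050492] [ 0.34630377 -0.13884512] 170.9
10.575 [ 0.4704 -0.1765  0.1158] [1.800e+02 1.000e-01 1.464e+02] [ 41.   5. -24. 109.   2.  67.  72.] 30.000306596048176
top knob (0, array([nan, nan, nan]), [0.0, 0.0, 0.0, 0.0, 0.0], np.float64(nan))
side knob (105, array([ 0.4596, -0.1651,  0.1655]), [458.6, -165.7, 31.7, 20.2, 60.0], np.float64(-136.8))<stdin>:5: RuntimeWarning: divide by zero encountered in divide
<stdin>:5: RuntimeWarning: invalid value encountered in multiply
```

Gripped the knob at 13.7 mm and 30 N. The tongue direction is about 172.5°, so I turn -154° (15.4 units).

>>> drive_tool(
  moves=[0,0,0,0.9,5,0,0,0,1.8,5,0,0,0,2.7,5,0,0,0,3.6,5,0,0,0,4.5,5],
)

```text
time_s: 11.3
tool_pos: [0.4707, -0.1764, 0.1158]
tool_rot: [179.9, 0.1, 101.2]
force: [-0.3, 0.4, 5.0]
grip_width: 0.0137
grasp_force: 30.0
```

>>> drive_tool(
  moves=[0,0,0,0.9,5,0,0,0,1.8,5,0,0,0,2.7,5,0,0,0,3.6,5,0,0,0,4.5,5],
)

```text
time_s: 11.92
tool_pos: [0.471, -0.1764, 0.1158]
tool_rot: [179.8, -0.0, 56.2]
force: [1.4, -0.2, 3.9]
grip_width: 0.0134
grasp_force: 30.0
```

>>> drive_tool(
  moves=[0,0,0,0.9,5,0,0,0,1.8,5,0,0,0,2.7,5,0,0,0,3.6,5,0,0,0,4.5,5],
)

```text
time_s: 12.55
tool_pos: [0.4711, -0.1766, 0.1158]
tool_rot: [179.9, -0.2, 11.2]
force: [1.9, -1.0, 4.7]
grip_width: 0.0139
grasp_force: 30.0
```

>>> drive_tool(
  moves=[0,0,0,0.8,5,0,0,0,1.5,5,0,0,0,1.9,5,0,0,0,1.9,5,0,0,0,1.9,5],
)

```text
time_s: 13.18
tool_pos: [0.4711, -0.1768, 0.1158]
tool_rot: [179.9, -0.2, -7.5]
force: [2.1, -1.3, 5.9]
grip_width: 0.0137
grasp_force: 30.0
```

Run:
```python
from h import *
o=env.get_obs(); print(o["time_s"],o["tool_pos"].round(4),o["tool_rot"].round(1),o["grasp_force"],o["grip_width"])
p,d=show("side","s5"); P=cloud("side",d)
for a in((.385,-.165,.045,.145,.162),(.375,-.165,.06,.127,.134)):
    c=near(P,*a); print(axis(c) if len(c)>5 else len(c))
cv2.imwrite("pics/s5c.png",cv2.resize(cv2.imread("pics/s5.png")[180:370,250:440],(570,570),interpolation=2))
```

```text
13.175 [ 0.4711 -0.1768  0.1158] [179.9  -0.2  -7.5] 30.006236149929464 0.013689517497895922
(150, array([ 0.3858, -0.1614,  0.1536]), [385.4, -163.4, 15.7, 29.6, 78.5], np.float64(173.3))
(115, array([ 0.3789, -0.1581,  0.1302]), [380.1, -156.9, 24.4, 51.6, 80.5], np.float64(-178.7))
```

View pics/s5c.png

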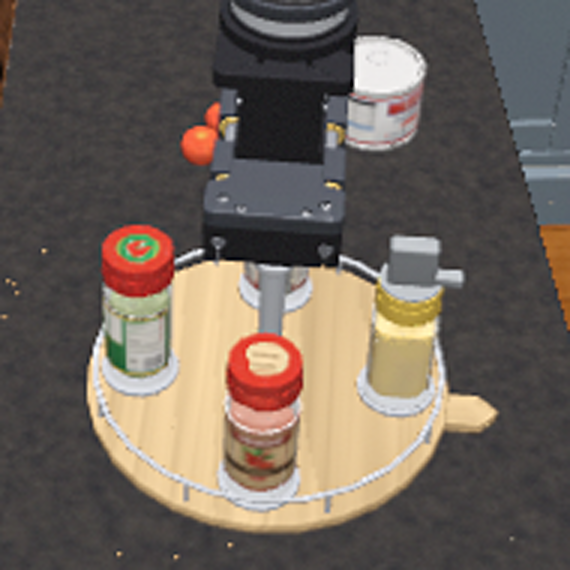

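The side view shows the spout jar at (400,330), in line with the tongue at (475,412), with the spout pointing outward. The fin is at (0.385,-0.163), a direction of about 172°, which matches the tongue, and the knob is gripped at 30 N. I'll hold briefly, then hand in.

>>> drive_tool(
  moves=[0,0,0,0,5,0,0,0,0,5,0,0,0,0,5],
)

```text
time_s: 13.6
tool_pos: [0.4711, -0.1767, 0.1158]
tool_rot: [179.9, -0.2, -7.5]
force: [2.8, -2.1, 5.6]
grip_width: 0.0138
grasp_force: 30.0
```

```bash
python3 -c "
from cell import env
print(env.sign_off())"
```

```text
the job is handed in; nothing more can be done
None
```

I handed the job in at 13.6 s on the robot clock, with the spout pointing outward, its jar in line with the tongue at the front, and the gripper still holding the knob at 30 N; the hand-in returned no verdict.

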